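Shut the valve row on a bent gas manifold by running a fingertip along it

ROBOT

A 7-joint arm with a two-finger parallel gripper is mounted at the origin on the work surface. World frame = base frame: x ahead of the robot, y to its left, z up, the work surface at z = 0. Lengths are in mm, angles in rad, forces in N, time in s.
With the tool pointing down it reaches from about 400 to 850 mm from the base axis. Payload 4.4 kg.
Tool frame: the origin (TCP) lies at the very end of the fingers, on their centre line; the grasp point (between the pads) lies arm.hold_point_z behind it (arm.hold_point_z is the distance from the TCP to the grasp point, in mm); z points along the fingers, y is the direction in which the jaws open and shut (so a half turn about z gives the same grasp; the last joint's range is limited). The gripper opens to 94 mm and grips with 3 to 60 N. Pads are 16 mm wide; open, the fingers measure 119 mm over their backs; the gripper's body (75 mm by 177 mm) begins 78 mm behind the grasp point.
Start: joints at [1.084, 0.628, 0.038, 1.517, -0.027, 0.996, -0.02], TCP at [265.548, -593.298, 205.478] pointing down, gripper open.
Joint ranges: [-3.06, 3.06], [-0.37, 2.12], [-1.25, 1.32], [0.18, 2.47], [-1.1, 4.24], [0.23, 1.98], [-2.94, 2.94]. Speed limits (rad/s): [2.57, 2.57, 3.14, 3.14, 3.14, 3.14, 3.14].

INTERFACE

Orientations are given as a 3x3 rotation matrix whose columns are the frame's x, y, z axes.
In Python, from rig import arm, claw, kin, vision, nets gives the robot as it stands. The module is installed in compiled form; this text tells all that it offers. Calls block until the motion is done:
- arm.goto(position, orientation): joint-space move of the TCP to a pose.
- arm.servo_line(position, vel=150, rot=None, until_force=None): straight line of the TCP; rot=None keeps the orientation; vel is the mean speed in mm/s. With until_force (N) it stops when the force on the tool has changed by that much, and returns True; else False.
- arm.goto_joints(angles): joint-space move.
- claw.gripper_to(opening): finger opening in mm; the grip force is fixed at half the most; returns when the fingers have stopped.
- arm.sleep(seconds).
- kin.ik(position, orientation): joint angles nearest the present ones, or None.
- vision.get_image(name): name is "scene" or "top"; returns a dict with "image" (480x640x3 uint8, blue, green, red), "fx", "fy", "cx", "cy" (pixels), "distortion" ([k1, k2, p1, p2, k3] as OpenCV has them; the pictures are not rectified), "R" (3x3) and "t" (3): a world point X has camera coordinates R X + t. Camera axes: x right, y down, z forward; pixel columns grow to the right and rows downward; lengths in mm; the calibration is good to about 2 mm. A picture is of the moment at which its call begins. There is no depth.
A pose or a line that the arm cannot do raises arm.PlanningError and nothing moves.
- arm.job_done(): hands the job in, once; it reports no verdict.
Trained networks look in a picture, given as the dict that the camera call returned (one of the last four; its "shot" number tells which), for a name from the list of things; names that differ only in an ending like _2 or _b are one class to them, and where a whole thing is asked for, a point or a joint stands for the part that bears it (a point fixed in the world has none). Each returns a list of dicts, best first, with "confidence" (0 to 1); they miss things now and then, are a little off and sometimes report something else, mostly with a low value. They report only what shows in the picture. A call takes as long as a camera call. They do not tell look-alikes from the thing itself.
- nets.outline_of(thing, picture): "mask" (480x640 bool, what is visible of it) and "box" ([centre column, centre row, width, height] in pixels, round what is visible of it).
- nets.pinpoint(thing, picture): "uv" ([column, row] in pixels: a listed point, or the origin of a listed thing).
Readings, each from a call of its own:
- arm.read_time_s(): time.
- arm.read_joints(): joint angles.
- arm.read_joint_vel(): joint speeds.
- arm.read_joint_torque(): joint torques, N m.
- arm.read_eef_pos(): TCP position.
- arm.read_tool_rot(): TCP orientation.
- arm.read_ft_force(): force on the tool from outside, world axes, zero at the start.
- arm.read_torque(): the same for the moment, N m.
- arm.read_gripper_width(): finger opening in mm.
Only numpy, scipy, OpenCV 4.12 (cv2) and the standard library are available. Lean on these libraries where they do the work, as an engineer would, in place of code of your own. Each camera call takes 0.05 s, during which the arm holds its last target. There are 200 camera calls.

TASK

Shut the five toggle valves on the long bent manifold: run the shut fingertips lightly along the row from the pressure-gauge end to the plug end, folding each lever down flat in its turn. Do not shove or lift the manifold, leave the two levers of the short block up and everything else on the bench where it is, and finish with the hand clear.

Things in the scene. Friction and masses are not known exactly. Their poses are not given: they have to be found in the camera images.
- manifold: stainless steel bar 34 mm wide, 30 mm high, 330 mm long, loose on the bench (3.4 kg, slides if pushed with over 12 N), bent by 40 degrees near the middle, bulging to its own +x. Origin under mid-row; z up. The row runs from the gauge end (own +y) to the plug end (own -y): five toggle valves on top, 52 mm apart, three on the gauge leg, two on the plug leg
- gauge (a point): centre of the top face of the round pressure gauge (44 mm diameter, its dial facing up, 53 mm above the bench) that stands on the bar's first end, about 48 mm before valve 1
- bend (a point): middle of the bar's top face at the bend, 31 mm above the bench, on the row's line between valves 3 and 4 (50 mm past valve 3, 18 mm before valve 4)
- plug (a point): end of the round brass plug (18 mm diameter, 16 mm long) that closes the bar's last end, 15 mm above the bench
- valve1_pivot (a point): pivot of toggle valve 1, counted from the gauge end; 46 mm above the bench, between two steel cheeks whose tops are 51 mm above the bench (20 mm over the cheeks, across the row). The lever is a 6 mm steel stem ending in a black 12 mm ball whose centre is 32 mm from the pivot (78 mm above the bench when upright)
- valve1 (a joint): angle of lever 1 (rad): 0 upright (valve open), grows as it folds along the row towards the plug end, parallel to its leg of the bar; stop at 1.45, where it lies nearly flat. No spring: it stays where it is left and takes about 0.035 N m (1 to 3 N at the stem) to move
- valve2_pivot (a point): pivot of toggle valve 2, counted from the gauge end; 46 mm above the bench, between two steel cheeks whose tops are 51 mm above the bench (20 mm over the cheeks, across the row). The lever is a 6 mm steel stem ending in a black 12 mm ball whose centre is 32 mm from the pivot (78 mm above the bench when upright)
- valve2 (a joint): angle of lever 2 (rad): 0 upright (valve open), grows as it folds along the row towards the plug end, parallel to its leg of the bar; stop at 1.45, where it lies nearly flat. No spring: it stays where it is left and takes about 0.035 N m (1 to 3 N at the stem) to move
- valve3_pivot (a point): pivot of toggle valve 3, counted from the gauge end; 46 mm above the bench, between two steel cheeks whose tops are 51 mm above the bench (20 mm over the cheeks, across the row). The lever is a 6 mm steel stem ending in a black 12 mm ball whose centre is 32 mm from the pivot (78 mm above the bench when upright)
- valve3 (a joint): angle of lever 3 (rad): 0 upright (valve open), grows as it folds along the row towards the plug end, parallel to its leg of the bar; stop at 1.45, where it lies nearly flat. No spring: it stays where it is left and takes about 0.035 N m (1 to 3 N at the stem) to move
- valve4_pivot (a point): pivot of toggle valve 4, counted from the gauge end; 46 mm above the bench, between two steel cheeks whose tops are 51 mm above the bench (20 mm over the cheeks, across the row). The lever is a 6 mm steel stem ending in a black 12 mm ball whose centre is 32 mm from the pivot (78 mm above the bench when upright)
- valve4 (a joint): angle of lever 4 (rad): 0 upright (valve open), grows as it folds along the row towards the plug end, parallel to its leg of the bar; stop at 1.45, where it lies nearly flat. No spring: it stays where it is left and takes about 0.035 N m (1 to 3 N at the stem) to move
- valve5_pivot (a point): pivot of toggle valve 5, counted from the gauge end; 46 mm above the bench, between two steel cheeks whose tops are 51 mm above the bench (20 mm over the cheeks, across the row). The lever is a 6 mm steel stem ending in a black 12 mm ball whose centre is 32 mm from the pivot (78 mm above the bench when upright)
- valve5 (a joint): angle of lever 5 (rad): 0 upright (valve open), grows as it folds along the row towards the plug end, parallel to its leg of the bar; stop at 1.45, where it lies nearly flat. No spring: it stays where it is left and takes about 0.035 N m (1 to 3 N at the stem) to move
- block: the short block: a straight aluminium bar 34 x 120 x 30 mm with no gauge and only two such toggle valves, loose on the bench (0.95 kg); not part of the job. Origin under its centre, long axis along its own y
- blockvalve1 (a joint): lever of the short block (rad): 0 upright, 1.45 folded; stays upright
- blockvalve2 (a joint): lever of the short block (rad): 0 upright, 1.45 folded; stays upright
- wrench: loose steel spanner 150 mm long, lying flat on the bench in front of the manifold; origin under its centre
- collar: loose brass collar, 26 mm diameter, 12 mm high, on the bench near the manifold; origin under its centre
- squeeze: white plastic bottle with red cap, 56 mm diameter, 120 mm high; origin under its centre
- jar: amber glass jar, 60 mm diameter, 75 mm high; origin under its centre
- filterbox: cardboard box 100 x 70 x 45 mm; origin under its centre
- mouse: black computer mouse 100 x 58 x 26 mm; origin under its centre
- phone: black phone 150 x 72 x 9 mm lying flat; origin under its centre
There are look-alikes about, which are no part of the job. Leave any red look-alike of the block alone.

How it is judged:
By the outcome, as a careful person would: the job done as asked, in the order asked, and still so for the second after the job is handed in, with the robot touching nothing.
It also fails if it takes over 43 s, if anything falls off the work surface, if the arm or the gripper's body presses on something with over 40 N, if the wrist force passes 120 N, or if a joint passes its speed limit or range.

## Working session

There is one attempt and no reset: what is moved stays moved. The work goes in short steps, each a Python script; the robot and the scene stay as the last script left them, time stands still between calls to the robot, and variables do not carry over. Pictures are saved under pics/ and viewed, about 8 in all and at most 12, crops included, and the job is handed in when it is done.

```bash
mkdir -p pics
cat > h.py <<'E'
import numpy as np, cv2
from rig import arm, claw, kin, vision, nets
def ray(p,uv):
    K=np.array([[p['fx'],0,p['cx']],[0,p['fy'],p['cy']],[0,0,1.]])
    n=cv2.undistortPoints(np.array([[uv]],float),K,np.array(p['distortion'],float))[0,0]
    R=np.array(p['R']);t=np.array(p['t'])
    return -R.T@t, R.T@np.array([n[0],n[1],1.])
def at_z(p,uv,z):
    c,d=ray(p,uv); return c+d*(z-c[2])/d[2]
def proj(p,X):
    K=np.array([[p['fx'],0,p['cx']],[0,p['fy'],p['cy']],[0,0,1.]])
    return cv2.projectPoints(np.array(X,float).reshape(-1,3),cv2.Rodrigues(np.array(p['R']))[0],np.array(p['t'],float),K,np.array(p['distortion'],float))[0][:,0]
E
python3 - <<'E'
from h import *
print(arm.read_time_s(),arm.read_tool_rot())
Z=dict(gauge=53,bend=31,plug=15,valve1_pivot=46,valve2_pivot=46,valve3_pivot=46,valve4_pivot=46,valve5_pivot=46,manifold=0,block=0,wrench=0,collar=0)
for n in("top","scene"):
    p=vision.get_image(n); cv2.imwrite(f'pics/{n}0.png',p['image'])
    for k,z in Z.items():
        print(n,k,[(round(d['confidence'],2),np.round(d['uv']).tolist(),np.round(at_z(p,d['uv'],z)[:2]).tolist()) for d in nets.pinpoint(k,p)[:4]])
E
```

```text
0.0 [[ 9.12764042e-01  4.08486418e-01 -8.05827411e-04]
 [ 4.08487211e-01 -9.12762425e-01  1.71885149e-03]
 [-3.34014932e-05 -1.89807603e-03 -9.99998198e-01]]
top gauge [(0.84, [245.0, 256.0], [477.0, 156.0])]
top bend [(0.82, [310.0, 208.0], [599.0, 7.0])]
top plug [(0.73, [369.0, 211.0], [599.0, -138.0]), (0.71, [260.0, 251.0], [495.0, 126.0])]
top valve1_pivot [(0.4, [261.0, 248.0], [499.0, 120.0])]
top valve2_pivot [(0.49, [276.0, 236.0], [527.0, 85.0]), (0.47, [178.0, 163.0], [701.0, 327.0])]
top valve3_pivot [(0.52, [295.0, 220.0], [567.0, 41.0]), (0.46, [367.0, 210.0], [596.0, -128.0]), (0.36, [153.0, 290.0], [396.0, 371.0])]
top valve4_pivot [(0.39, [321.0, 206.0], [603.0, -20.0])]
top valve5_pivot [(0.57, [342.0, 209.0], [595.0, -69.0]), (0.39, [308.0, 208.0], [597.0, 11.0])]
top manifold [(0.68, [309.0, 227.0], [559.0, 9.0]), (0.18, [150.0, 246.0], [502.0, 396.0])]
top block [(0.95, [290.0, 183.0], [668.0, 59.0]), (0.65, [269.0, 319.0], [331.0, 99.0]), (0.65, [342.0, 313.0], [351.0, -76.0]), (0.25, [154.0, 292.0], [392.0, 381.0])]
top wrench [(0.72, [336.0, 250.0], [504.0, -
[... 346 characters left out ...]
.0, 206.0], [426.0, 196.0])]
scene valve1_pivot [(0.65, [350.0, 219.0], [501.0, 123.0])]
scene valve2_pivot [(0.43, [347.0, 238.0], [549.0, 68.0])]
scene valve3_pivot [(0.53, [346.0, 248.0], [571.0, 44.0]), (0.35, [287.0, 270.0], [549.0, -93.0])]
scene valve4_pivot [(0.49, [337.0, 264.0], [599.0, -8.0])]
scene valve5_pivot [(0.39, [318.0, 276.0], [600.0, -58.0])]
scene manifold [(0.98, [334.0, 271.0], [569.0, 13.0]), (0.71, [124.0, 312.0], [401.0, -369.0])]
scene block [(0.91, [296.0, 210.0], [335.0, 101.0]), (0.88, [244.0, 243.0], [365.0, -72.0]), (0.79, [384.0, 284.0], [666.0, 60.0])]
scene wrench [(0.56, [285.0, 268.0], [495.0, -56.0])]
scene collar [(0.52, [327.0, 250.0], [507.0, 51.0])]
```

View pics/top0.png

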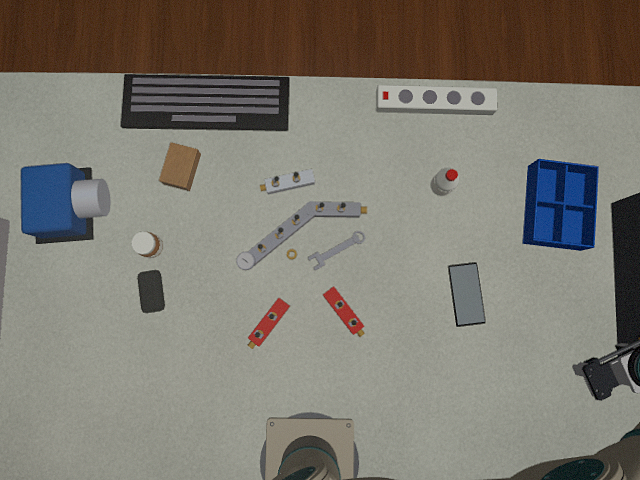

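View pics/scene0.png

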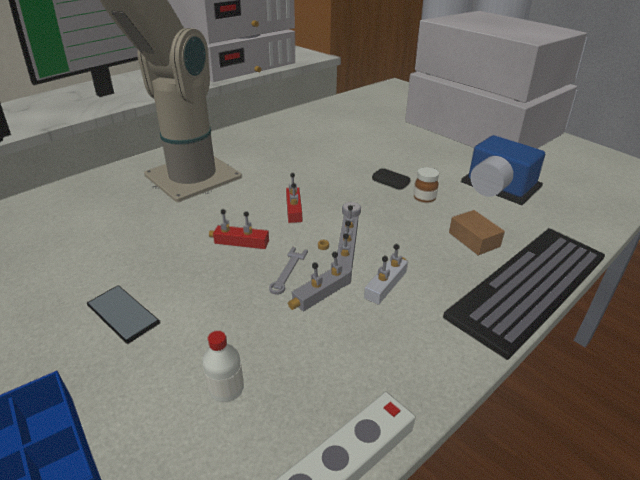

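The top view shows one bent grey manifold. Its gauge is at (245,260), the bend at (310,208) and the plug at (365,210). The white block at (288,181) and the two red look-alikes at (268,322) and (343,311) must be left alone. I'll fit the manifold model to the pixels from both cameras and overlay it to check.

```bash
cat > fit.py <<'E'
from h import *
from scipy.optimize import least_squares
import json
S=dict(gauge=(-202,53),valve1_pivot=(-154,46),valve2_pivot=(-102,46),valve3_pivot=(-50,46),bend=(0,31),valve4_pivot=(18,46),valve5_pivot=(70,46))
def pt(q,s,z):
    a=q[2]-(np.radians(40) if s>0 else 0)
    return np.array([q[0]+s*np.cos(a),q[1]+s*np.sin(a),z])
def fit(ps,q0=(602,6,-.89)):
    obs=[(p,pt_,d['uv']) for p in ps for k,pt_ in S.items() for d in nets.pinpoint(k,p)[:1]]
    obs=[o for o in obs if np.linalg.norm(proj(o[0],pt(q0,*o[1]))[0]-o[2])<12]
    f=lambda q:np.concatenate([proj(p,pt(q,*s))[0]-uv for p,s,uv in obs])
    r=least_squares(f,q0,loss='soft_l1',x_scale=[1,1,.01]); return r.x,np.round(r.fun.reshape(-1,2),1).tolist()
def overlay(p,q,c,name,w=160,h=120,k=5):
    x0,y0=int(c[0]-w/2),int(c[1]-h/2)
    im=cv2.resize(p['image'][y0:y0+h,x0:x0+w],None,fx=k,fy=k,interpolation=cv2.INTER_CUBIC)
    def dot(X,col):
        u=proj(p,X)[0]; cv2.circle(im,tuple(int(v) for v in ((u-[x0,y0]+.5)*k)),3,col,-1)
    for kk,s in S.items():
        dot(pt(q,*s),(0,0,255))
        if 'valve' in kk: dot(pt(q,s[0],78),(0,255,0))
    cv2.imwrite(name,im)
E
python3 - <<'E'
from fit import *
ps=[vision.get_image(n) for n in("top","scene")]
q,r=fit(ps); print(q,r); json.dump(list(q),open('q.json','w'))
for p in ps: print(fit([p])[0])
overlay(ps[0],q,(305,230),'pics/ov_a.png',80*2,60*2,5)
overlay(ps[1],q,(325,260),'pics/ov_b.png',150,120,5)
a,b=cv2.imread('pics/ov_a.png'),cv2.imread('pics/ov_b.png')
E
```

```text
[599.54051664   7.25054638  -0.85704017] [[2.3, 0.3], [-1.7, -0.5], [-1.6, 3.6], [1.4, -1.8], [-3.8, -2.6], [-0.3, -1.9], [-0.4, 0.8], [1.4, 1.5], [-0.9, -1.5], [-1.6, 0.1], [-0.8, -1.9]]
[596.06849076   4.49044919  -0.88909896]
[601.4739588    7.793492    -0.84117194]
```

View pics/ov_a.png

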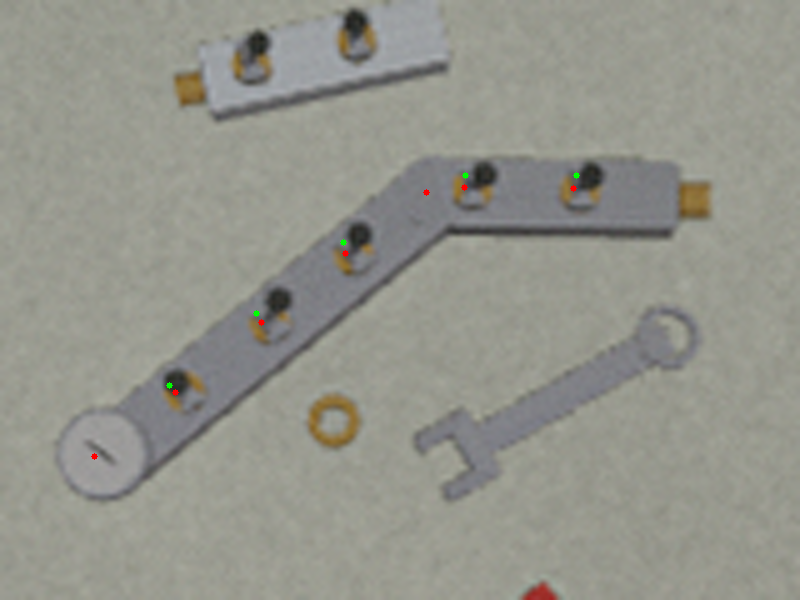

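View pics/ov_b.png

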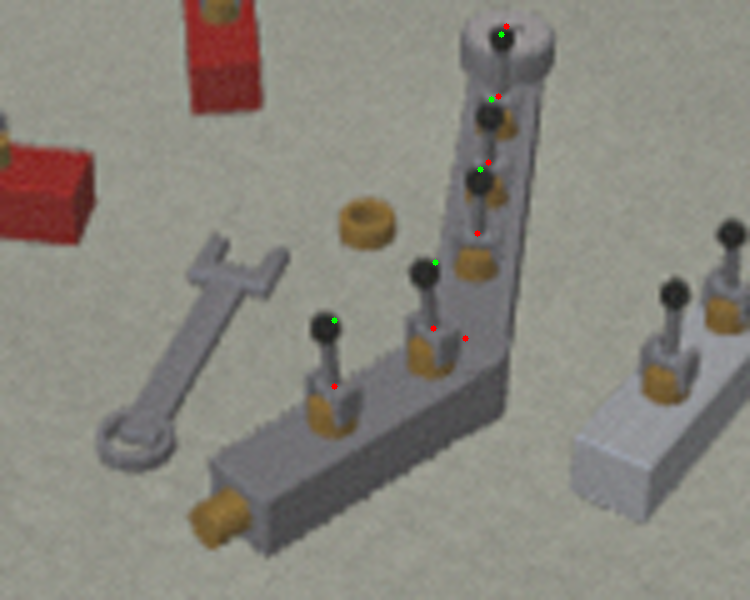

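The overlay is a few px off. The levers also lean slightly differently, so I'll refit using pixels I read from the crops (gauge centre, cheek midpoints).

```bash
cat > man.py <<'E'
from fit import *
T=dict(gauge=(102,453),valve1_pivot=(184,390),valve2_pivot=(270,322),valve3_pivot=(354,252),valve4_pivot=(473,186),valve5_pivot=(580,188))
C=dict(gauge=(508,32),valve5_pivot=(333,383),valve4_pivot=(432,328),valve3_pivot=(477,236))
def mfit(pt_,ps_):
    obs=[(pt_,S[k],np.array(v)/5-.5+[225,170]) for k,v in T.items()]*(pt_ is not None)+[(ps_,S[k],np.array(v)/5-.5+[250,200]) for k,v in C.items()]*(ps_ is not None)
    r=least_squares(lambda q:np.concatenate([proj(p,pt(q,*s))[0]-uv for p,s,uv in obs]),(602,6,-.89),loss='soft_l1',f_scale=.5,x_scale=[1,1,.01])
    return r.x,np.round(r.fun.reshape(-1,2),1).tolist()
E
python3 - <<'E'
from man import *
p=vision.get_image("top"); s=vision.get_image("scene")
print(mfit(p,None));print(mfit(None,s)); q,r=mfit(p,s); print(q,r); json.dump(list(q),open('q.json','w'))
overlay(p,q,(305,230),'pics/ov2a.png',160,120,4);overlay(s,q,(325,260),'pics/ov2b.png',150,120,4)
a,b=cv2.imread('pics/ov2a.png'),cv2.imread('pics/ov2b.png')
cv2.imwrite('pics/ov2.png',cv2.resize(np.hstack([a[20:380,40:540],b[:360,180:480]]),None,fx=1,fy=1))
print(arm.hold_point_z,arm.read_time_s())
E
```

```text
(array([600.16703944,   3.28793101,  -0.86080186]), [[0.0, 0.1], [-0.1, 0.1], [-0.2, -0.2], [-0.0, -0.0], [-0.0, 0.1], [0.4, -0.1]])
(array([599.40628047,   6.67969786,  -0.86291968]), [[0.1, -0.9], [-0.1, 0.7], [0.0, 0.1], [0.0, -0.3]])
[600.50948391   4.32102207  -0.85941932] [[-0.3, 0.1], [-0.5, -0.0], [-0.6, -0.3], [-0.4, -0.1], [-0.5, -0.1], [-0.1, -0.3], [-0.6, -0.4], [-0.6, 1.6], [-0.4, 0.9], [-0.5, 0.4]]
18.8 2.9
```

View pics/ov2.png

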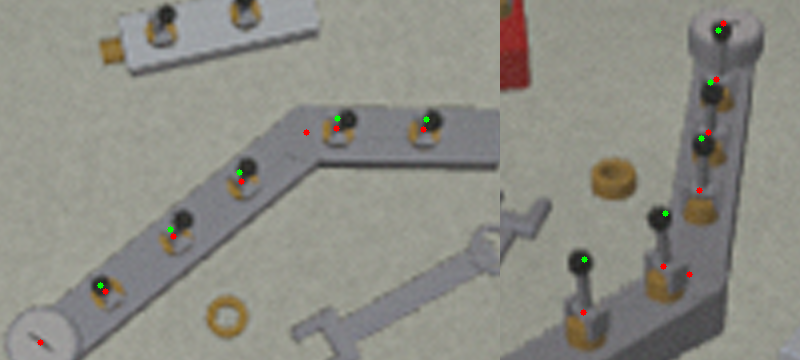

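The top-camera fit has residuals of 0.4 px or less. Both cameras agree on the angle (-0.861) and on position to within about 3 mm, well inside the 25 mm shut fingertips. Next I'll check that the poses are reachable, close the hand and move above the start.

```bash
cat > mv.py <<'E'
from fit import *
q=np.array([600.3,4.0,-.861])
def rot(s,flip):
    a=q[2]-(np.radians(40) if s>0 else 0)+(np.pi if flip else 0)
    c,n=np.cos(a),np.sin(a); return np.array([[c,n,0],[n,-c,0],[0,0,-1.]])
E
python3 - <<'E'
from mv import *
for f in(0,1):
    for s,z in((-178,200),(-178,57.5),(-4,57.5),(.1,57.5),(112,57.5),(112,200)):
        j=kin.ik(pt(q,s,z),rot(s,f)); print(f,s,z,None if j is None else np.round(j,2))
E
```

```text
0 -178 200 [-0.45  0.43  0.17  1.93 -0.1   0.79 -2.66]
0 -178 57.5 [-0.57  0.69  0.36  2.05 -0.5   0.48 -2.27]
0 -4 57.5 [-0.29  0.78  0.37  1.8  -0.44  0.65 -2.09]
0 0.1 57.5 [-0.38  0.82  0.55  1.79 -0.63  0.71 -2.61]
0 112 57.5 [-0.19  0.83  0.54  1.76 -0.61  0.72 -2.45]
0 112 200 [-0.21  0.64  0.56  1.65 -0.39  0.97 -2.64]
1 -178 200 [ 0.08  0.48 -0.6   1.91  0.35  0.85  0.01]
1 -178 57.5 [-0.12  0.67 -0.32  2.04  0.42  0.49 -0.04]
1 -4 57.5 [ 0.2   0.78 -0.42  1.78  0.47  0.68  0.22]
1 0.1 57.5 [ 0.1   0.76 -0.25  1.78  0.29  0.64 -0.31]
1 112 57.5 [ 0.27  0.77 -0.23  1.75  0.26  0.66 -0.09]
1 112 200 [ 0.33  0.59 -0.31  1.63  0.21  0.95 -0.05]
```

Run:
```python
from mv import *
claw.gripper_to(0); print('w',arm.read_gripper_width())
arm.goto(pt(q,-178,200),rot(-178,1)); print(arm.read_time_s())
arm.servo_line(pt(q,-178,95),vel=120)
print(arm.read_time_s(),arm.read_eef_pos(),pt(q,-178,95),arm.read_ft_force())
p=vision.get_image("top"); s=vision.get_image("scene")
overlay(p,q,(305,230),'pics/c_a.png',100,100,4);overlay(s,q,(340,240),'pics/c_b.png',100,100,4)
cv2.imwrite('pics/c.png',np.hstack([cv2.imread('pics/c_a.png'),cv2.imread('pics/c_b.png')]))
```

```text
w 0.44880427811473284
7.0167
8.0417 [484.75046476 139.27752586  95.50224292] [484.30108469 139.0120426   95.        ] [ 0.18981165 -0.24972661  1.23409549]
```

View pics/c.png

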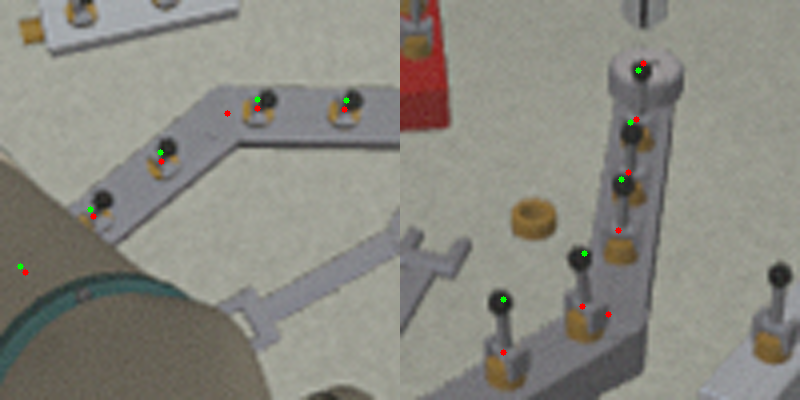

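In the scene view the shut fingertips are at about (643,25) in the crop, centred on the row just above the gauge. I'll lower them and sweep leg 1 with a force guard.

Run:
```python
from mv import *
print('down',arm.servo_line(pt(q,-178,57.5),vel=60,until_force=6),arm.read_eef_pos(),arm.read_ft_force())
for s in (-154,-128,-112,-76,-60,-24,-5):
    h=arm.servo_line(pt(q,s,57.2),vel=35,until_force=9)
    print(s,h,np.round(arm.read_eef_pos(),1),np.round(pt(q,s,57.2),1),np.round(arm.read_ft_force(),1),arm.read_time_s())
    if h: break
s=vision.get_image("scene")
overlay(s,q,(325,260),'pics/d.png',150,120,4)
```

```text
down False [484.34198239 139.18612287  57.46250228] [0.22199665 0.17453671 0.18200775]
-154 False [500.4 120.5  57.3] [499.9 120.8  57.2] [-0.5  2.1  1.4] 9.75
-128 False [517.  100.9  57.2] [516.9 101.1  57.2] [0.6 0.3 0.2] 10.6417
-112 False [527.3  89.   57.2] [527.3  89.   57.2] [-0.8  1.8 -0.3] 11.25
-76 False [550.9  61.5  57.2] [550.8  61.6  57.2] [-0.1  1.7  0.2] 12.425
-60 False [561.2  49.6  57.2] [561.2  49.5  57.2] [-0.3  1.9  1.3] 13.0333
-24 False [584.7  22.2  57.2] [584.7  22.2  57.2] [ 0.1 -0.6  1. ] 14.2083
-5 False [596.9   7.9  57.1] [597.    7.8  57.2] [ 0.8  0.2 -1.1] 14.9
```

View pics/d.png

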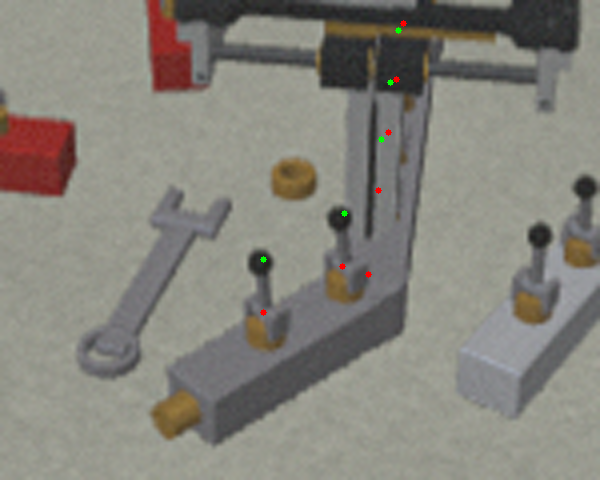

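Forces stayed at about 2 N. The fingers hide levers 1–3, so I'll lift and step aside briefly to check them before starting leg 2.

Run:
```python
from mv import *
arm.servo_line(pt(q,-3,125),vel=150)
arm.servo_line([640,-190,170],vel=220,rot=rot(1,1))
p=vision.get_image("top"); s=vision.get_image("scene"); print(arm.read_time_s())
overlay(p,q,(295,230),'pics/e_a.png',100,100,4);overlay(s,q,(340,250),'pics/e_b.png',100,100,4)
cv2.imwrite('pics/e.png',np.hstack([cv2.imread('pics/e_a.png'),cv2.imread('pics/e_b.png')]))
```

```text
16.7333
```

View pics/e.png

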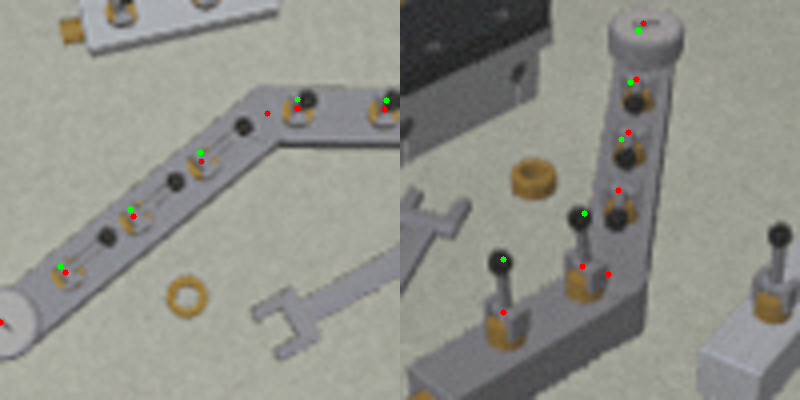

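Levers 1–3 are flat and the manifold hasn't moved. Next is leg 2.

Run:
```python
from mv import *
arm.servo_line(pt(q,.1,125),vel=200,rot=rot(1,1))
print('down',arm.servo_line(pt(q,.1,57.2),vel=70,until_force=6),arm.read_ft_force())
for s in (18,44,60,96,114):
    h=arm.servo_line(pt(q,s,57.2),vel=35,until_force=9)
    print(s,h,np.round(arm.read_eef_pos(),1),np.round(pt(q,s,57.2),1),np.round(arm.read_ft_force(),1),arm.read_time_s())
    if h: break
arm.servo_line(pt(q,s,140),vel=150)
arm.servo_line([640,-260,200],vel=250)
p=vision.get_image("top"); s=vision.get_image("scene"); print(arm.read_time_s())
overlay(p,q,(310,225),'pics/f_a.png',130,130,4);overlay(s,q,(325,260),'pics/f_b.png',130,130,4)
im=np.hstack([cv2.imread('pics/f_a.png')[:,:],cv2.imread('pics/f_b.png')]);cv2.imwrite('pics/f.png',cv2.resize(im,(800,400)))
```

```text
down False [-0.66921222  0.0863388  -0.07560945]
18 False [600.6 -14.7  57.3] [600.5 -14.   57.2] [0.1 2.1 0.6] 19.675
44 False [600.7 -40.6  57.2] [600.8 -40.   57.2] [ 0.3 -0.   0.2] 20.5667
60 False [601.  -56.   57.2] [601.  -56.   57.2] [-0.5  2.  -0.2] 21.175
96 False [601.4 -92.3  57.2] [601.4 -92.   57.2] [0.  0.1 0.4] 22.35
114 False [ 601.6 -110.    57.1] [ 601.6 -110.    57.2] [ 0.6 -0.6 -0.1] 23.0167
24.6333
```

View pics/f.png

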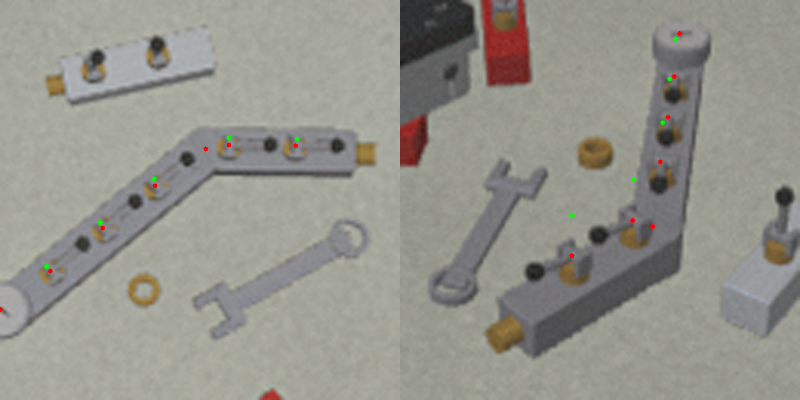

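All five levers are flat, the block's levers are up, and nothing else in view moved. The hand is clear at z = 200 mm.

```bash
python3 -c "
from h import *
print(arm.read_ft_force(),arm.read_eef_pos()); arm.job_done(); print(arm.read_time_s())"
```

```text
[-0.20955346  0.11349394  0.36313401] [ 639.54882123 -257.28444171  199.09888857]
the job is handed in; nothing more can be done
the job is handed in; nothing more can be done
```

All five levers on the bent manifold are folded down, and the job was handed in at about 25 s on the robot's clock. I swept the shut fingertips along the row at about 57 mm height from the gauge end to the plug end. I lifted once at the bend to check levers 1–3 before doing 4 and 5.

- **Force:** the readings I printed at each step stayed at about 2.5 N or less, and the 9 N guard never tripped.
- **Levers and surroundings:** the last top and scene crops showed all five levers lying flat. The manifold still matched its fitted pose, and both levers of the short block were up. The wrench and collar looked undisturbed.
- **Hand:** it finished about 200 mm above the bench with no contact force beyond sensor noise.
- **Not checked:** lever angles were judged from the pictures, not measured; from the sweep height I expect about 1.4 rad against the stop at 1.45. Items outside the last crops (bottle, jar, box, mouse, phone) were not looked at again, but the hand did not work near them.
- **Disagreement:** the first fit to the network points was several pixels off, so I refitted by hand-read pixels. After that the two cameras still differed by about 3 mm in position, well within the fingertip width.

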